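# Count out six bearing balls on the rocking counting board

### The arm

A 6-joint arm with a two-finger parallel gripper is mounted at the origin on a cart in front of the work surface, level with it; the furniture and walls round the work are solid. World frame = base frame: x ahead of the robot, y to its left, z up, the work surface at z = 0. Lengths are in m, angles in rad, forces in N, time in s.
With the tool pointing down it reaches from about 0.35 to 0.775 m from the base axis. Payload 7.3 kg.
Tool frame: the origin (TCP) lies at the centre of the arm's flange, where the gripper is bolted on; the fingertips stand 178 mm ahead of it and the grasp point (between the pads) lies robot.pinch_z ahead of it (robot.pinch_z is the distance from the TCP to the grasp point, in m); x points along the fingers, z is the direction in which the jaws open and shut, and the axes are right-handed (so a half turn about x gives the same grasp; the last joint's range is limited). The gripper opens to 92 mm and grips with 3 to 60 N. Pads are 19 mm wide; open, the fingers measure 130 mm over their backs; the gripper's body (75 mm by 190 mm) begins 47 mm behind the grasp point.
Start: joints at [1.086, 0.342, 1.524, -0, 1.275, -0.146], TCP at [0.174, 0.495, 0.405] pointing down, gripper open.
Joint ranges: [-2.53, 2.53], [-0.77, 2.02], [0.04, 2.7], [-1, 4.14], [0.28, 2.66], [-3.11, 3.11]. Speed limits (rad/s): [2.57, 2.57, 3.14, 3.14, 3.14, 3.14].

### API

Orientations are given as [roll, pitch, yaw] about the fixed x, y, z axes, in that order (R = Rz(yaw) Ry(pitch) Rx(roll)).
In Python, from cell import robot gives the robot as it stands.
- The arm moves only by the shell command python3 -m jog 'ROWS' [FORCE]. ROWS is JSON, a list of rows, each an object of numbers: "fingers": the closure, from 0 (fully open) to 1 (shut); "x", "y", "z": the shift along the tool's x, y, z in cm; "spin": the turn about the tool's x in degrees. A call has 1 to 5 rows; each row is the pose to reach, as a shift and turn from the pose commanded when the call began, along the tool's axes at that moment; what a row does not reach only later rows make up. A row lasts 1/8 s, in which the tool goes at most 62.5 mm and 10.7 degrees, less where a joint would pass 70% of its speed; a pose out of reach is approached as far as the arm can. A call with a gripper value outside its range is refused whole. The fingers move at their own pace and stop on an object; FORCE is the grip in N (left out, the last holds). Time passes only in rows, so rows that repeat a pose let the fingers close. It gives the time, the measured TCP pose, the force and the opening at its end, in the units of the state.
- robot.observe(): the state, without advancing time (a new reading comes with each control period).
- robot.read_camera(name): name is "scene" or "top" or "wrist"; returns a dict with "color" (420x560x3 uint8, red, green, blue), "mtx" (3x3 intrinsics, pixels), "k1" (the pictures are not rectified: a ray, as slopes to the right and down, at radius r is drawn at 1 + k1 r^2 times it, then the intrinsics apply), "view" (4x4, takes a point from world to camera coordinates); the wrist camera has in their place "T_tool_cam" (4x4, takes a point from camera to tool coordinates, whose origin is the TCP and whose axes are the tool frame's). Camera axes: x right, y down, z forward; pixel columns grow to the right and rows downward; lengths in m; the calibration is good to about 2 mm. A picture is of the moment at which its call begins: read the wrist's pose just before it. There is no depth.
- robot.hand_in(): hands the job in, once; it reports no verdict.
Trained networks look in a picture, given as the dict that the camera call returned (one of the last four; its "shot" number tells which), for a name from the list of things; names that differ only in an ending like _2 or _b are one class to them, and where a whole thing is asked for, a point or a joint stands for the part that bears it (a point fixed in the world has none). Each returns a list of dicts, best first, with "conf" (0 to 1); they miss things now and then, are a little off and sometimes report something else, mostly with a low value. They report only what shows in the picture. A call takes as long as a camera call.
- robot.look_for(target, picture): "xy" ([column, row] in pixels, amid what is visible of it).
The state is a dict: "time": time; "qpos": joint angles; "qvel": joint speeds; "joint_efforts": joint torques, N m; "tool_pos": TCP position; "tool_rot": TCP orientation; "contact_force": force on the tool from outside, world axes, zero at the start; "torque": the same for the moment, N m; "opening": finger opening in m.
Only numpy, scipy, OpenCV 4.12 (cv2) and the standard library are available. Lean on these libraries where they do the work, as an engineer would, in place of code of your own. Each camera call takes 0.05 s, during which the arm holds its last target. There are 200 camera calls.

### The job

Count out a set of six bearing balls on the rocking board: tip its pocket end down so that the balls roll across the deck and fill all six pockets, then tip it back down onto its channel-side stop so that the two left over run back into the channel, and leave it there. The lips at its two ends are there to press on; do not touch the balls, spill any, or disturb the cup, grease tin and tally counter.

Things in the scene. Friction and masses are not known exactly. Their poses are not given: they have to be found in the camera images.
- stand: fixed stand of the counting board: dark steel base plate 136 x 198 x 6 mm with two upright cheeks that carry the board's pivot; it does not move. Origin: centre of its underside, on the bench. Its y axis runs along the pivot (pivot axis 45 mm above the origin), its +x axis points to the pocket end of the board, -x to the channel end
- board (a joint): rocking angle of the board on its pivot (rad). 0 = at rest on the channel-side stop (channel end 0.20 rad below level), where it starts; 0.20 = level; 0.50 = pocket-side stop (pocket end 0.30 rad below level). The pivot is stiff: the board stays at whatever angle it is left, and a push of about 3 to 6 N down on a lip turns it
- board_center (a point): middle of the board, on the pivot axis. Board: aluminium-walled tray with dark grey deck, 104 mm long (x), 158 mm wide (y). Axes turn with it: x to the pocket end, y along the pivot, z out of the deck. Deck at z = +6 mm, tops of walls and lips at +20 mm; two fences along x, 10 mm above the deck, part its pocket half into three bays of two pockets
- pocket_lip (a point): press point on the upper face of the flat flange that stands out from the pocket end of the board, 65 mm from the pivot axis in the board's x and 20 mm above it in the board's z; the flange is 80 mm wide, reaches 28 mm out from the wall's inside (this point is 13 mm inside its rounded outer edge) and is 4 mm thick; axes as board_center
- channel_lip (a point): the like press point on the flange at the channel end, at x = -65 mm, z = +20 mm of the board; axes as board_center
- channel (a point): middle of the channel, the open strip 24 mm wide and 150 mm long across the board along its channel end wall, its floor sloping 6 degrees to the wall; the point is where a ball's centre lies when the ball rests in the channel against the wall (x = -39 mm, z = +13.5 mm of the board). Axes as board_center, so the channel runs along y
- pocket0 (a point): pocket 1 of 6: round blind pocket 20.5 mm across and 8 mm deep, against the pocket end wall; the point is where a seated ball's centre lies (x = +38 mm, y = -63.8 mm, z = +7 mm of the board), a seated ball stands 10 mm proud of the deck
- pocket1 (a point): pocket 2 of 6: round blind pocket 20.5 mm across and 8 mm deep, against the pocket end wall; the point is where a seated ball's centre lies (x = +38 mm, y = -38.2 mm, z = +7 mm of the board), a seated ball stands 10 mm proud of the deck
- pocket2 (a point): pocket 3 of 6: round blind pocket 20.5 mm across and 8 mm deep, against the pocket end wall; the point is where a seated ball's centre lies (x = +38 mm, y = -12.8 mm, z = +7 mm of the board), a seated ball stands 10 mm proud of the deck
- pocket3 (a point): pocket 4 of 6: round blind pocket 20.5 mm across and 8 mm deep, against the pocket end wall; the point is where a seated ball's centre lies (x = +38 mm, y = +12.8 mm, z = +7 mm of the board), a seated ball stands 10 mm proud of the deck
- pocket4 (a point): pocket 5 of 6: round blind pocket 20.5 mm across and 8 mm deep, against the pocket end wall; the point is where a seated ball's centre lies (x = +38 mm, y = +38.2 mm, z = +7 mm of the board), a seated ball stands 10 mm proud of the deck
- pocket5 (a point): pocket 6 of 6: round blind pocket 20.5 mm across and 8 mm deep, against the pocket end wall; the point is where a seated ball's centre lies (x = +38 mm, y = +63.8 mm, z = +7 mm of the board), a seated ball stands 10 mm proud of the deck
- ball0: one of eight alike loose bearing balls, bright steel, 18 mm across, 24 g; origin at its centre; starts in the channel
- ball1: one of eight alike loose bearing balls, bright steel, 18 mm across, 24 g; origin at its centre; starts in the channel
- ball2: one of eight alike loose bearing balls, bright steel, 18 mm across, 24 g; origin at its centre; starts in the channel
- ball3: one of eight alike loose bearing balls, bright steel, 18 mm across, 24 g; origin at its centre; starts in the channel
- ball4: one of eight alike loose bearing balls, bright steel, 18 mm across, 24 g; origin at its centre; starts in the channel
- ball5: one of eight alike loose bearing balls, bright steel, 18 mm across, 24 g; origin at its centre; starts in the channel
- ball6: one of eight alike loose bearing balls, bright steel, 18 mm across, 24 g; origin at its centre; starts in the channel
- ball7: one of eight alike loose bearing balls, bright steel, 18 mm across, 24 g; origin at its centre; starts in the channel
- parts_cup: bystander: empty plastic cup, 70 mm across, 84 mm tall, standing left of the board; origin: centre of its underside
- grease_tin: bystander: round grease tin, 63 mm across, 43 mm tall; origin: centre of its underside
- tally_counter: bystander: small white hand tally counter, 91 x 47 x 26 mm; origin: centre of its underside

How it is judged:
By the outcome, as a careful person would: the job done as asked, in the order asked, and still so for the second after the job is handed in, with the robot touching nothing.
It also fails if it takes over 51 s, if anything falls off the work surface, if the arm or the gripper's body presses on something with over 40 N, if the wrist force passes 120 N, or if a joint passes its speed limit or range.

## Working session

There is one attempt and no reset: what is moved stays moved. The work goes in short steps, Python scripts to look and compute and a shell command to move; the robot and the scene stay as the last step left them, time stands still between calls to the robot, and variables do not carry over. Pictures are saved under pics/ and viewed, on a budget of 10 in all, crops included, one or two more only if the job needs it, and the job is handed in when it is done.

```bash
mkdir -p pics; ls
python3 - <<'E'
from cell import robot
import cv2
s=robot.observe(); print({k:s[k] for k in('time','tool_pos','tool_rot','opening','contact_force')},robot.pinch_z)
for n in('scene','top'):
    p=robot.read_camera(n); cv2.imwrite(f'pics/{n}0.png',p['color'][:,:,::-1]); print(n,p['mtx'].tolist(),p['k1'],p['view'].round(3).tolist())
    for t in('board_center','stand','pocket_lip','channel_lip','ball0','parts_cup','grease_tin','tally_counter'):
        print(t,[(r['xy'],round(r['conf'],2)) for r in robot.look_for(t,p)][:8])
E
```

```text
pics
{'time': 0.0, 'tool_pos': array([0.17439554, 0.4950414 , 0.40405779]), 'tool_rot': array([ 3.00299637,  1.56926582, -2.04815085]), 'opening': 0.09202029879296358, 'contact_force': array([ 0.68605116, -0.59222115,  0.363181  ])} 0.1592
scene [[522.2920881156692, 0.0, 274.2771269091693], [0.0, 522.2920881156692, 210.12141143770404], [0.0, 0.0, 1.0]] 0.05720699287164997 [[0.525, -0.851, 0.017, -0.392], [-0.622, -0.397, -0.674, 0.316], [0.58, 0.344, -0.738, 1.0], [0.0, 0.0, 0.0, 1.0]]
board_center [([278.1, 208.0], 0.86)]
stand [([281.2, 221.7], 0.95), ([278.4, 214.9], 0.66)]
pocket_lip [([279.5, 213.6], 0.65)]
channel_lip [([277.3, 212.9], 0.59)]
ball0 [([280.7, 197.3], 0.55), ([256.7, 198.3], 0.47), ([275.7, 198.3], 0.44), ([269.2, 197.7], 0.38), ([292.2, 196.0], 0.37), ([296.0, 195.1], 0.36), ([172.7, 169.5], 0.23)]
parts_cup [([175.2, 169.2], 0.58)]
grease_tin [([168.8, 211.7], 0.93), ([290.1, 198.4], 0.29)]
tally_counter [([369.3, 300.9], 0.63)]
top [[480.5416866154506, 0.0, 273.1733988985118], [0.0, 480.5416866154506, 202.56405550344306], [0.0, 0.0, 1.0]] -0.10130057541581451 [[-0.023, -1.0, 0.009, -0.125], [-0.998, 0.023, -0.059, 0.536], [0.059, -0.011, -0.998, 1.216], [0.0, 0.0, 0.0, 1.0]]
board_center [([277.4, 198.0], 0.91)]
stand [([276.6, 197.8], 0.6), ([280.2, 203.0], 0.48)]
pocket_lip [([281.1, 202.3], 0.77)]
channel_lip [([278.5, 198.7], 0.88)]
ball0 [([279.1, 170.7], 0.58), ([266.8, 183.3], 0.49), ([256.2, 194.9], 0.42), ([248.4, 195.9], 0.37)]
parts_cup [([155.9, 211.7], 0.79)]
grease_tin [([180.5, 250.8], 0.8)]
tally_counter [([386.2, 230.0], 0.77), ([279.4, 199.1], 0.46)]
```

Run:
```python
import cv2
a=cv2.imread('pics/top0.png')[100:300,120:440]; b=cv2.imread('pics/scene0.png')[110:330,120:440]
cv2.imwrite('pics/top0c.png',cv2.resize(a,None,fx=2.5,fy=2.5,interpolation=cv2.INTER_CUBIC))
cv2.imwrite('pics/scene0c.png',cv2.resize(b,None,fx=2.5,fy=2.5,interpolation=cv2.INTER_CUBIC))
```

```text
(no output)
```

View pics/top0c.png

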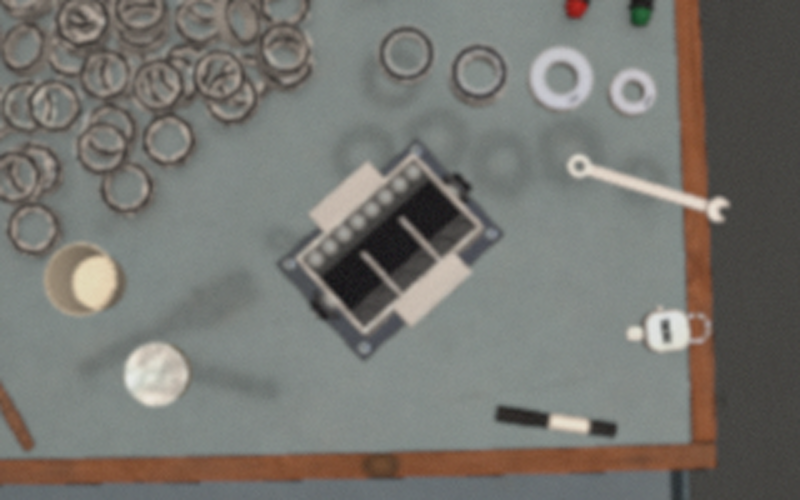

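View pics/scene0c.png

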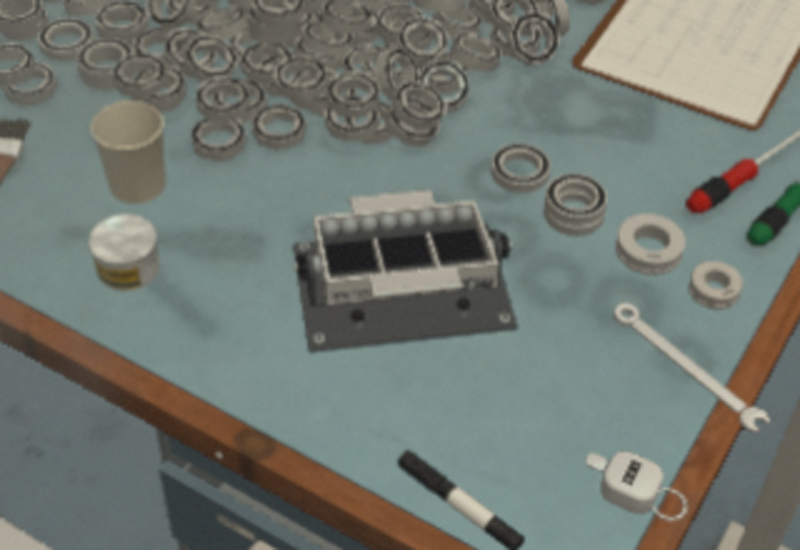

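The top crop shows the stand's base-plate corners at about (417,142), (500,235), (365,358) and (278,263). The channel, with 8 balls, is at the upper left and the pocket end at the lower right. The scene crop shows near plate corners at (310,350) and (516,327).

```bash
cat > h.py <<'E'
import numpy as np
from scipy.optimize import least_squares
from scipy.spatial.transform import Rotation as R
from cell import robot
def proj(p,P):
    P=np.atleast_2d(P); V=np.array(p['view']); c=P@V[:3,:3].T+V[:3,3]
    s=c[:,:2]/c[:,2:]; s=s*(1+p['k1']*(s**2).sum(1,keepdims=True)); M=np.array(p['mtx'])
    return s*[M[0,0],M[1,1]]+M[:2,2]
def rot(a): return np.array([[np.cos(a),-np.sin(a),0],[np.sin(a),np.cos(a),0],[0,0,1]])
def board(x,q,P):  # board pts -> world; q=joint
    b=q-0.2; Ry=np.array([[np.cos(b),0,np.sin(b)],[0,1,0],[-np.sin(b),0,np.cos(b)]])
    return (np.atleast_2d(P)@Ry.T+[0,0,.045])@rot(x[2]).T+[x[0],x[1],0]
def stand(x,P): return np.atleast_2d(P)@rot(x[2]).T+[x[0],x[1],0]
def toolvec(w,s=None): # world shift -> tool axes
    s=s or robot.observe(); return R.from_euler('xyz',s['tool_rot']).inv().apply(w)
E
python3 - <<'E'
from h import *
t=robot.read_camera('top'); s=robot.read_camera('scene')
ct=np.array([(417,142),(500,235),(365,358),(278,263)])/2.5+[120,100]
cs=np.array([(516,327),(310,350)])/2.5+[120,110]
h=.006
# channel end (-x) upper-left in top image ; find order by trying both
best=None
for y0 in np.arange(-3,3.2,.5):
  C=np.array([(-.068,-.099,h),(.068,-.099,h),(.068,.099,h),(-.068,.099,h)])
  f=lambda x:np.r_[(proj(t,stand(x,C))-ct).ravel(),(proj(s,stand(x,C[[1,2]]))-cs).ravel()]
  r=least_squares(f,[.5,-.1,y0])
  if best is None or r.cost<best.cost: best=r
x=best.x; print(x,best.cost,best.fun.round(1))
np.save('x.npy',x)
for q in(0,.2,.5): print(q,'pl',board(x,q,[.065,0,.02]).round(4),'cl',board(x,q,[-.065,0,.02]).round(4))
for n,P in(('pl',[.065,0,.02]),('cl',[-.065,0,.02])): print(n,(proj(t,board(x,0,P))-[120,100])*2.5,(proj(s,board(x,0,P))-[120,110])*2.5)
st=robot.observe(); Rt=R.from_euler('xyz',st['tool_rot']).as_matrix(); print(Rt.round(3)); print(st['tool_pos'])
E
```

```text
[ 0.51753629 -0.16851977  0.67493302] 6759.820324890944 [ 44.7  47.3 -22.3 -29.9 -26.8 -30.1  41.8  48.3  -6.3 -31.1  -3.8 -33.9]
0 pl [[ 0.5642 -0.1312  0.0775]] cl [[ 0.4647 -0.2108  0.0517]]
0.2 pl [[ 0.5683 -0.1279  0.065 ]] cl [[ 0.4668 -0.2091  0.065 ]]
0.5 pl [[ 0.5706 -0.126   0.0449]] cl [[ 0.4737 -0.2036  0.0833]]
pl [[376.76006654 221.26368181]] [[404.10423951 212.50878197]]
cl [[459.03189155 321.45224214]] [[422.09519806 335.41747839]]
[[ 0.    -0.943  0.332]
 [ 0.     0.332  0.943]
 [-1.    -0.     0.   ]]
[0.17446563 0.49515628 0.40477274]
```

Run:
```python
from h import *
t=robot.read_camera('top'); s=robot.read_camera('scene')
ct=np.array([(417,142),(500,235),(365,358),(278,263)])/2.5+[120,100]
cs=np.array([(516,327),(310,350)])/2.5+[120,110]
h=.006
C=np.array([(-.068,.099,h),(.068,.099,h),(.068,-.099,h),(-.068,-.099,h)])
f=lambda x:np.r_[(proj(t,stand(x,C))-ct).ravel(),(proj(s,stand(x,C[[1,2]]))-cs).ravel()]
r=least_squares(f,[.5,-.15,-2.4])
x=r.x; print(x,r.cost,r.fun.round(1))
np.save('x.npy',x)
for q in(0,.2,.5): print(q,'pl',board(x,q,[.065,0,.02]).round(4),'cl',board(x,q,[-.065,0,.02]).round(4))
for n,P in(('pl',[.065,0,.02]),('cl',[-.065,0,.02])): print(n,(proj(t,board(x,0,P))-[120,100])*2.5,(proj(s,board(x,0,P))-[120,110])*2.5)
print(stand(x,[.25,0,0]))
```

```text
[ 0.54142942 -0.1448322  -2.43355139] 7.091953582129035 [ 0.1 -1.9  2.  -0.4 -0.9  1.6 -1.2  0.3  0.8 -0.  -0.8  0.2]
0 pl [[ 0.4961 -0.1837  0.0775]] cl [[ 0.5928 -0.1008  0.0517]]
0.2 pl [[ 0.4921 -0.1871  0.065 ]] cl [[ 0.5908 -0.1026  0.065 ]]
0.5 pl [[ 0.4898 -0.1891  0.0449]] cl [[ 0.5841 -0.1083  0.0833]]
pl [[432.2733272  289.76060763]] [[414.91729555 281.39827795]]
cl [[345.59576899 195.64643729]] [[391.92020624 201.04358667]]
[[ 0.35152012 -0.30741897  0.        ]]
```

```bash
python3 -m jog '[{"fingers":1,"y":-4.2,"z":-4.2,"spin":10},{"fingers":1,"y":-8.4,"z":-8.4,"spin":20},{"fingers":1,"y":-12.6,"z":-12.6,"spin":30},{"fingers":1,"y":-16.8,"z":-16.8,"spin":40},{"fingers":1,"y":-21,"z":-21,"spin":50}]' 20
cat > go.py <<'E'
import sys
from h import *
x=np.load('x.npy'); q,bx=float(sys.argv[1]),float(sys.argv[2])/1000; clear=float(sys.argv[3])/1000
s=robot.observe(); T=R.from_euler('xyz',s['tool_rot']).as_matrix()
g=board(x,q,[bx,0,.02])[0]+[0,0,.178+clear]
zd=rot(x[2])@[0,1,0]; L=T.T@zd
a=np.degrees(np.arctan2(-L[1],L[2])); a2=(a+90)%180-90
print('t',s['time'],'pos',s['tool_pos'].round(4),'goal',g.round(4),'F',s['contact_force'].round(1))
print('shift cm',(T.T@(g-s['tool_pos'])*100).round(2),'spin',a,a2,'tip z',s['tool_pos'][2]-.178,'open',s['opening'])
E
python3 go.py 0 66 40
```

```text
t 1.1 pos [0.1745 0.4952 0.4047] goal [ 0.4953 -0.1843  0.2957] F [-0.4  0.4  0.3]
shift cm [ 10.9  -52.84 -53.42] spin 120.02051146513745 -59.979488534862554 tip z 0.22672933026948938 open 0.09126910092286825$[0]: bad value
```

```bash
python3 -m jog '[{"fingers":0.99,"x":0,"y":-4.2,"z":-4.2,"spin":10},{"fingers":0.99,"x":0,"y":-8.4,"z":-8.4,"spin":20},{"fingers":0.99,"x":0,"y":-12.6,"z":-12.6,"spin":30},{"fingers":0.99,"x":0,"y":-16.8,"z":-16.8,"spin":40},{"fingers":0.99,"x":0,"y":-21,"z":-21,"spin":50}]' 20
python3 go.py 0 66 40
```

```text
time: 1.72
tool_pos: [0.3031, 0.2256, 0.405]
tool_rot: [0.094, 1.569, 0.448]
contact_force: [1.3, -0.4, -0.4]
opening: 0.0462
t 1.725 pos [0.3031 0.2256 0.405 ] goal [ 0.4953 -0.1843  0.2957] F [ 1.3 -0.4 -0.4]
shift cm [ 10.93 -45.12   3.8 ] spin 69.71860788424081 69.71860788424081 tip z 0.22702744029081046 open 0.046186785769858865
```

```bash
python3 -m jog '[{"fingers":0.99,"x":0,"y":-6,"z":0.5,"spin":10},{"fingers":0.99,"x":0,"y":-12,"z":1,"spin":20},{"fingers":0.99,"x":0,"y":-18,"z":1.5,"spin":30},{"fingers":0.99,"x":0,"y":-24,"z":2,"spin":40},{"fingers":0.99,"x":0,"y":-30,"z":2.5,"spin":50}]'
python3 go.py 0 66 40
```

```text
time: 2.35
tool_pos: [0.4321, -0.0468, 0.405]
tool_rot: [0.589, 1.57, 0.07]
contact_force: [0.1, 0.4, 0.6]
opening: 0.0019
t 2.35 pos [ 0.4321 -0.0468  0.405 ] goal [ 0.4953 -0.1843  0.2957] F [0.1 0.4 0.6]
shift cm [10.93 -8.8  12.31] spin 19.660903702885772 19.660903702885776 tip z 0.2269970488802991 open 0.0019412330285147978
```

```bash
python3 -m jog '[{"fingers":0.99,"x":2.7,"y":-2.9,"z":4.1,"spin":10},{"fingers":0.99,"x":5.4,"y":-5.8,"z":8.2,"spin":19.7},{"fingers":0.99,"x":8.2,"y":-8.8,"z":12.3,"spin":19.7},{"fingers":0.99,"x":10.9,"y":-8.8,"z":12.3,"spin":19.7},{"fingers":0.99,"x":10.9,"y":-8.8,"z":12.3,"spin":19.7}]'
python3 go.py 0 66 0
python3 - <<'E'
from h import *
import cv2
o=[]
for n,(r,c) in(('top',(120,180)),('scene',(120,180))):
    p=robot.read_camera(n); o.append(cv2.resize(p['color'][r:r+160,c:c+160,::-1],(400,400),interpolation=cv2.INTER_CUBIC))
p=robot.read_camera('wrist'); 
cv2.imwrite('pics/a.png',np.hstack(o)); cv2.imwrite('pics/w.png',p['color'][:,:,::-1])
E
```

```text
time: 2.98
tool_pos: [0.495, -0.1819, 0.2937]
tool_rot: [-2.812, 1.566, 2.613]
contact_force: [-0.2, 0.3, 0.2]
opening: 0.0011
t 2.975 pos [ 0.495  -0.1819  0.2937] goal [ 0.4953 -0.1843  0.2557] F [-0.2  0.3  0.2]
shift cm [ 3.8  -0.12  0.22] spin 0.2681758172485048 0.2681758172485047 tip z 0.11571128158148486 open 0.0010668001734413534
```

View pics/a.png

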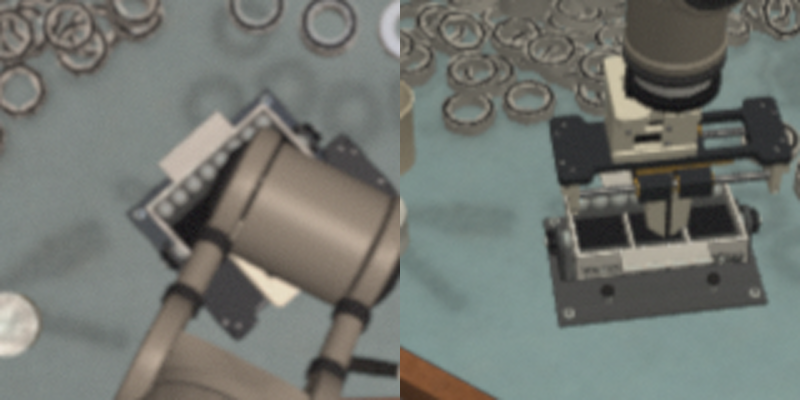

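View pics/w.png

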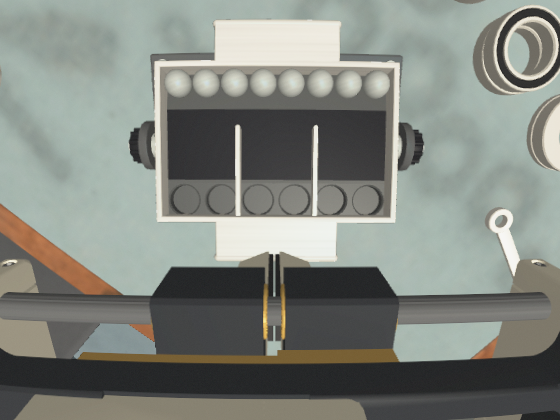

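The pictures show the closed fingertips over or near the pocket lip, with the wrist view giving lip corners at (215,21) and (341,21). Pocket centres lie along row 199 at columns 187 to 366, and the balls along row 83. I'll refine the stand pose from the wrist view.

```bash
python3 - <<'E'
from h import *
s=robot.observe(); p=robot.read_camera('wrist')
W=np.eye(4);W[:3,:3]=R.from_euler('xyz',s['tool_rot']).as_matrix();W[:3,3]=s['tool_pos']
p['view']=np.linalg.inv(W@p['T_tool_cam'])
P=[(-.078,-.04,.02),(-.078,.04,.02)]+[(.038,y,.006) for y in(-.0638,-.0382,-.0128,.0128,.0382,.0638)]+[(-.039,-.072+.0,.0135)]
px=np.array([(215,21),(341,21),(187,199),(222,199),(258,199),(293,199),(330,199),(366,199)])
P=np.array(P[:8]); x0=np.load('x.npy')
r=least_squares(lambda x:(proj(p,board(x,0,P))-px).ravel(),x0)
print(x0,r.x,(r.fun).round(1).tolist()); np.save('xw.npy',r.x)
x=(r.x+x0)/2; x=r.x; np.save('x.npy',x)
print('pred lip outer',proj(p,board(x,0,[(.078,-.04,.02),(.078,.04,.02),(.05,-.04,.02)])).round(0), 'tip pt',proj(p,(W@[.178,0,0,1])[:3]))
E
python3 go.py 0 66 0
```

```text
[ 0.54142942 -0.1448322  -2.43355139] [ 0.54240153 -0.1444983  -2.43386226] [-0.5, -2.7, -0.6, -1.7, -2.5, 0.5, -0.9, 0.6, -0.3, 0.8, 1.7, 1.0, 1.3, 1.2, 1.8, 1.5]
pred lip outer [[216. 261.]
 [336. 262.]
 [215. 219.]] tip pt [[273.25876236 269.68470593]]
t 3.175 pos [ 0.4959 -0.1814  0.2972] goal [ 0.4963 -0.184   0.2557] F [-0.1 -0.1 -0.7]
shift cm [ 4.15 -0.14  0.21] spin 0.38862497658747464 0.3886249765874794 tip z 0.11920823877552894 open 0.000988460187931828
```

```bash
python3 -m jog '[{"fingers":0.99,"x":1.6,"y":-0.1,"z":0.2,"spin":0},{"fingers":0.99,"x":3.2,"y":-0.1,"z":0.2,"spin":0},{"fingers":0.99,"x":3.6,"y":-0.1,"z":0.2,"spin":0},{"fingers":0.99,"x":3.9,"y":-0.1,"z":0.2,"spin":0},{"fingers":0.99,"x":4.2,"y":-0.1,"z":0.2,"spin":0}]'
python3 go.py 0 66 0
```

```text
time: 3.8
tool_pos: [0.4963, -0.1841, 0.2543]
tool_rot: [0.204, 1.569, -0.653]
contact_force: [-2.9, -1.4, 4.7]
opening: 0.001
t 3.8 pos [ 0.4963 -0.1841  0.2543] goal [ 0.4963 -0.184   0.2557] F [-2.9 -1.4  4.7]
shift cm [-0.14  0.01 -0.01] spin 0.35132926637215034 0.35132926637214723 tip z 0.07632703718065031 open 0.0009862820842201033
```

```bash
python3 -m jog '[{"fingers":0.99,"x":0.3,"y":0,"z":0,"spin":0},{"fingers":0.99,"x":0.6,"y":0,"z":0,"spin":0},{"fingers":0.99,"x":0.9,"y":0,"z":0,"spin":0},{"fingers":0.99,"x":1.2,"y":0,"z":0,"spin":0},{"fingers":0.99,"x":1.5,"y":0,"z":0,"spin":0}]'
python3 -m jog '[{"fingers":0.99,"x":0.3,"y":0,"z":0,"spin":0},{"fingers":0.99,"x":0.6,"y":0,"z":0,"spin":0},{"fingers":0.99,"x":0.9,"y":0,"z":0,"spin":0},{"fingers":0.99,"x":1.2,"y":0,"z":0,"spin":0},{"fingers":0.99,"x":1.3,"y":0,"z":0,"spin":0}]'
python3 go.py 0.5 66 0
```

```text
time: 4.42
tool_pos: [0.496, -0.1842, 0.2387]
tool_rot: [-0.792, 1.57, -1.65]
contact_force: [-2.6, -2.9, 6.4]
opening: 0.0009
time: 5.05
tool_pos: [0.496, -0.1842, 0.2269]
tool_rot: [-0.364, 1.57, -1.221]
contact_force: [-7.7, -1.1, 22.0]
opening: 0.001
t 5.05 pos [ 0.496  -0.1842  0.2269] goal [ 0.49   -0.1893  0.2226] F [-7.7 -1.1 22. ]
shift cm [ 0.43 -0.79 -0.01] spin 0.3456870524281543 0.3456870524281612 tip z 0.048862963307585966 open 0.0009829486155064893
```

```bash
python3 -m jog '[{"fingers":0.99,"x":-2,"y":0,"z":0,"spin":0},{"fingers":0.99,"x":-5,"y":0,"z":0,"spin":0},{"fingers":0.99,"x":-9,"y":0,"z":0,"spin":0},{"fingers":0.99,"x":-9,"y":0,"z":0,"spin":0},{"fingers":0.99,"x":-9,"y":0,"z":0,"spin":0}]'
python3 - <<'E'
from h import *
import cv2
p=robot.read_camera('wrist'); cv2.imwrite('pics/w2.png',p['color'][:,:,::-1]); print(robot.observe()['time'])
E
python3 go.py 0.5 -66 0
```

```text
time: 5.68
tool_pos: [0.4959, -0.1836, 0.3147]
tool_rot: [-3.048, 1.569, 2.378]
contact_force: [0.7, -0.0, -0.6]
opening: 0.0007
5.725
t 5.725 pos [ 0.4958 -0.1836  0.3143] goal [ 0.5858 -0.1073  0.2616] F [ 0.1 -0.4  0.7]
shift cm [ 5.26 11.8   0.14] spin 0.3402530491996417 0.34025304919964583 tip z 0.13628198487368776 open 0.000612564593707047
```

View pics/w2.png

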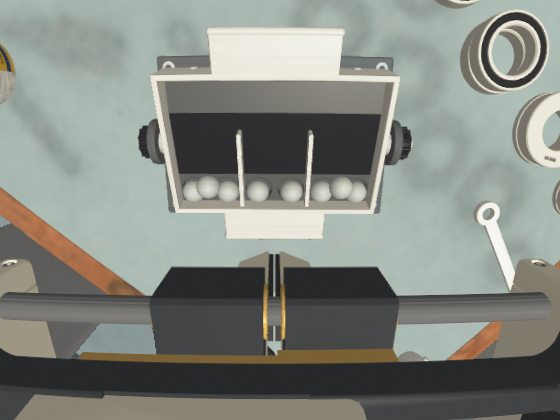

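Wrist view: the pocket side is at its stop. Three balls lie in the left bay at (192,190), (208,186) and (228,190), two in the middle and three on the right. Each bay has both pockets filled, and two balls sit on top. Next is the channel lip. I'll shift outward while pressing, because the lip swings out about 12 mm.

```bash
python3 -m jog '[{"fingers":0.99,"x":0,"y":5.9,"z":0.1,"spin":0},{"fingers":0.99,"x":0,"y":11.8,"z":0.1,"spin":0.3},{"fingers":0.99,"x":2,"y":11.8,"z":0.1,"spin":0.3},{"fingers":0.99,"x":4.0,"y":11.8,"z":0.1,"spin":0.3},{"fingers":0.99,"x":4.3,"y":11.8,"z":0.1,"spin":0.3}]'
python3 go.py 0.5 -66 0
```

```text
time: 6.35
tool_pos: [0.5853, -0.107, 0.2697]
tool_rot: [-2.624, 1.565, 2.797]
contact_force: [0.8, -0.2, -0.3]
opening: 0.0009
t 6.35 pos [ 0.5853 -0.107   0.2697] goal [ 0.5858 -0.1073  0.2616] F [ 0.8 -0.2 -0.3]
shift cm [0.81 0.02 0.06] spin 0.05297576609022578 0.052975766090227694 tip z 0.09173450572429864 open 0.0009351223155514843
```

```bash
python3 -m jog '[{"fingers":0.99,"x":0.3,"y":0,"z":0,"spin":0},{"fingers":0.99,"x":0.6,"y":0.1,"z":0,"spin":0},{"fingers":0.99,"x":0.9,"y":0.2,"z":0,"spin":0},{"fingers":0.99,"x":1.2,"y":0.3,"z":0,"spin":0},{"fingers":0.99,"x":1.5,"y":0.45,"z":0,"spin":0}]'
python3 -m jog '[{"fingers":0.99,"x":0.3,"y":0.15,"z":0,"spin":0},{"fingers":0.99,"x":0.6,"y":0.3,"z":0,"spin":0},{"fingers":0.99,"x":0.9,"y":0.4,"z":0,"spin":0},{"fingers":0.99,"x":1.2,"y":0.5,"z":0,"spin":0},{"fingers":0.99,"x":1.5,"y":0.6,"z":0,"spin":0}]'
python3 go.py 0 -68 0
```

```text
time: 6.98
tool_pos: [0.5898, -0.1044, 0.2586]
tool_rot: [0.828, 1.569, -0.035]
contact_force: [-0.8, 1.1, 5.6]
opening: 0.0008
time: 7.6
tool_pos: [0.5944, -0.1005, 0.2429]
tool_rot: [0.811, 1.569, -0.052]
contact_force: [2.3, 1.6, 6.1]
opening: 0.0008
t 7.6 pos [ 0.5944 -0.1005  0.2429] goal [ 0.5961 -0.0986  0.2291] F [2.3 1.6 6.1]
shift cm [ 1.38  0.25 -0.04] spin 0.036838122647858046 0.03683812264786468 tip z 0.06486951076814337 open 0.0007877886678239661
```

```bash
python3 -m jog '[{"fingers":0.99,"x":0.3,"y":0.1,"z":0,"spin":0},{"fingers":0.99,"x":0.6,"y":0.2,"z":0,"spin":0},{"fingers":0.99,"x":0.9,"y":0.2,"z":0,"spin":0},{"fingers":0.99,"x":1.15,"y":0.2,"z":0,"spin":0},{"fingers":0.99,"x":1.25,"y":0.2,"z":0,"spin":0}]'
python3 go.py 0 -68 0
```

```text
time: 8.22
tool_pos: [0.5961, -0.0991, 0.2307]
tool_rot: [0.956, 1.568, 0.094]
contact_force: [1.8, 4.5, 11.2]
opening: 0.001
t 8.225 pos [ 0.5961 -0.0991  0.2307] goal [ 0.5961 -0.0986  0.2291] F [ 1.8  4.5 11.2]
shift cm [ 0.16  0.03 -0.04] spin 0.03441079946854571 0.03441079946854586 tip z 0.05270990839442974 open 0.0010320314486009605
```

```bash
python3 -m jog '[{"fingers":0.99,"x":0.1,"y":0,"z":0,"spin":0},{"fingers":0.99,"x":0.15,"y":0,"z":0,"spin":0},{"fingers":0.99,"x":0.15,"y":0,"z":0,"spin":0}]'
python3 -m jog '[{"fingers":0.99,"x":-2,"y":0,"z":0,"spin":0},{"fingers":0.99,"x":-6,"y":-3,"z":0,"spin":0},{"fingers":0.99,"x":-10,"y":-9,"z":0,"spin":0},{"fingers":0.99,"x":-10,"y":-13,"z":0,"spin":0},{"fingers":0.99,"x":-10,"y":-14,"z":0,"spin":0}]'
python3 - <<'E'
from h import *
import cv2
s=robot.observe(); p=robot.read_camera('wrist'); cv2.imwrite('pics/w3.png',p['color'][:,:,::-1])
W=np.eye(4);W[:3,:3]=R.from_euler('xyz',s['tool_rot']).as_matrix();W[:3,3]=s['tool_pos']
p['view']=np.linalg.inv(W@p['T_tool_cam']); x=np.load('x.npy')
for q in (0,.05): print(q,proj(p,board(x,q,[(-.078,-.04,.02),(-.078,.04,.02),(.078,-.04,.02),(.038,-.0638,.007),(.038,.0638,.007),(-.039,0,.0135)])).round(0).tolist())
E
```

```text
time: 8.6
tool_pos: [0.5961, -0.099, 0.2306]
tool_rot: [0.831, 1.568, -0.032]
contact_force: [0.8, 5.2, 15.6]
opening: 0.0008
time: 9.22
tool_pos: [0.4872, -0.1919, 0.3287]
tool_rot: [-2.294, 1.569, 3.124]
contact_force: [-0.1, 0.4, -0.3]
opening: 0.0009
0 [[218.0, 11.0], [329.0, 11.0], [220.0, 226.0], [191.0, 173.0], [356.0, 173.0], [273.0, 68.0]]
0.05 [[217.0, 10.0], [330.0, 9.0], [221.0, 227.0], [192.0, 173.0], [355.0, 173.0], [273.0, 68.0]]
```

View pics/w3.png

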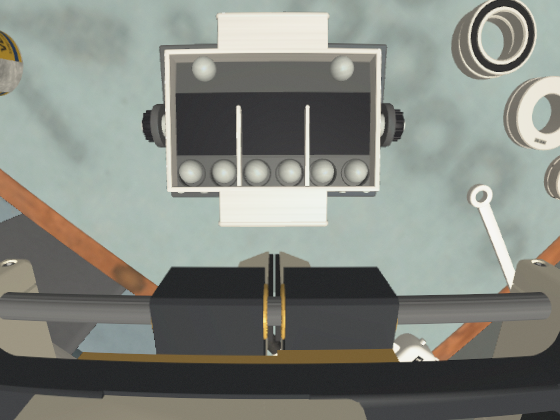

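The final wrist view shows all six pockets filled (row 172, columns 190 to 356), with two balls in the channel at (204,68) and (342,68). The board is on its channel-side stop: 15 N pressed on it with no further motion.

```bash
python3 -c "
from cell import robot
print(robot.observe()['contact_force']); print(robot.hand_in())"
```

```text
[-1.76735192  0.31576739  0.25499011]
the job is handed in; nothing more can be done
None
```

The job is done and handed in: all six pockets hold a ball, and the two left over are back in the channel. The board rests on its channel-side stop.

- **Tipping:** I pressed the pocket lip down to its stop with the closed fingertips, at about 22 N. The wrist picture then showed all eight balls at the pocket end, two over each pair of pockets and one extra in each outer bay. I then pressed the channel lip down until the board stopped moving, at about 15 N, and lifted clear. The arm work took just over 9 s.
- **Last checks:** The final wrist picture shows six seated balls and two in the channel, with none spilled. The balls lie within a pixel or so of where they should be with the board on its stop. The picture cannot tell a few hundredths of a radian apart, so the stop rests on the push test: 1.5 mm more of commanded travel raised the force from 11 to 15 N and moved the tool only 0.1 mm.
- **Not checked:** I did not measure the cup, tin and counter again after the moves, but the arm kept well away from them.
- **Disagreements:** The stand position from the fixed cameras and from the wrist camera differed by about 1 mm. One early move was refused as a bad value and did not run, so I resent it in a different form.

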